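# Open the filter case to its stop and put the filter away

### The arm

A 6-joint arm with a two-finger parallel gripper is mounted at the origin on the work surface. World frame = base frame: x ahead of the robot, y to its left, z up, the work surface at z = 0. Lengths are in m, angles in rad, forces in N, time in s.
With the tool pointing down it reaches from about 0.25 to 0.725 m from the base axis. Payload 4 kg.
Tool frame: the origin (TCP) lies between the finger pads; the fingertips stand 11 mm ahead of it and the grasp point (between the pads) lies 8 mm behind it; z points along the fingers, y is the line along which they close (so a half turn about z gives the same grasp; the last joint's range is limited). The gripper opens to 85 mm and grips with 20 to 120 N. Pads are 22 mm wide; open, the fingers measure 114 mm over their backs; the gripper's body (76 mm by 85 mm) begins 54 mm behind the grasp point. The pads swing forward as they close: fully open they stand 13 mm farther back than shut.
Start: joints at [-1.326, 0.241, 0.005, 1.335, 0, 1.571], TCP at [0.121, -0.485, 0.242] pointing down, gripper open.
Joint ranges: [-2.72, 2.72], [-1.05, 1.87], [-1.09, 1.28], [-1.99, 2.15], [-1.42, 1.44], [-3.14, 3.14]. Speed limits (rad/s): [2.79, 2.79, 3.14, 3.14, 3.14, 3.14].

### API

Orientations are given as a rotation vector (axis times angle).
In Python, from bench import ctrl, grab_frame, camera_params gives the robot as it stands.
- The arm moves only by the tool drive_tool, never from a script. Its arguments are lists of equal length, an entry for each row: "dp": the shift along the world's x, y, z in units of 0.1 m (1.0 is 0.1 m), a list of three; "spin": the turn about the world's z in units of pi/2 rad (1.0 is pi/2 rad). In form: {"dp": [[dx, dy, dz], ...], "spin": [spin, ...]}. A call has 1 to 12 rows; each row is the pose to reach, as a shift and turn from the pose commanded when the call began; what a row does not reach only later rows make up. A row lasts 1/8 s, in which the tool goes at most 62.5 mm and 10.7 degrees, less where a joint would pass 70% of its speed; a pose out of reach is approached as far as the arm can. A call with a number of a shift or a turn outside -1 to 1 is refused whole. A call with a gripper value outside its range is refused whole. "hand" is the opening, from 0 (shut) to 1 (fully open), set as the call begins (left out, the last holds). The fingers move at their own pace and stop on an object; the grip force is fixed at half the most. Time passes only in rows, so rows that repeat a pose let the fingers close. It gives the time, the measured TCP pose, the force, the opening and the grip force at its end, in the units of the state.
- ctrl.state(): the state, without advancing time (a new reading comes with each control period).
- grab_frame(name): name is "scene" or "top" or "wrist"; returns the picture (420x560x3 uint8, red, green, blue); there is no depth.
- camera_params(name): a dict with "fovy" (degrees; the focal length in pixels is half the picture's height over the tangent of half this angle, whatever the lens; pixels are square), "cx", "cy" (the principal point, pixels), "R" (3x3) and "t" (3): a world point X has camera coordinates R X + t; the wrist camera has in their place "mount" (4x4, takes a point from camera to tool coordinates, whose origin is the TCP and whose axes are the flange's). Camera axes: x right, y down, z forward; pixel columns grow to the right and rows downward; lengths in m; the calibration is good to about 2 mm. A picture is of the moment at which its call begins: read the wrist's pose just before it. camera_params takes no time and is no camera call.
- ctrl.finish_job(): hands the job in; it is judged then, once.
The state is a dict: "clock": time; "qpos": joint angles; "qvel": joint speeds; "tau": joint torques, N m; "tcp_pos": TCP position; "orientation": TCP orientation; "wrist_force": force on the tool from outside, world axes, zero at the start; "moment": the same for the moment, N m; "opening": finger opening in m; "finger_force": force on a finger pad.
Only numpy, scipy, OpenCV 4.12 (cv2) and the standard library are available. Lean on these libraries where they do the work, as an engineer would, in place of code of your own. Each camera call takes 0.05 s, during which the arm holds its last target. There are 200 camera calls.

### The job

Open the lid of the aluminium filter case by its pull bar until it rests on the rubber stop behind it, leaning gently into the rubber without bottoming it, so that it stays resting there when let go. Then take the glass filter from the ceramic tray and lay it gently flat in the empty front bay of the open case. Leave everything else as it stands.

Things in the scene. Friction and masses are not known exactly. Their poses are not given: they have to be found in the camera images.
- case: Aluminium filter case, fixed, 135 (x) x 170 (y) x 50 mm high, walls and floor 5 mm. Origin: centre of its underside; x points from the front (bar side) to the hinge side, y along the hinge, z up. A 4 mm cross wall, top 35 mm above the underside, parts the empty front bay (64 mm along x, 160 mm along y) from a back bay that already holds three filters.
- bay (a point): Centre of the floor of the empty front bay (case frame x -30.5, y 0, z +5 mm); axes as the case.
- lid (a joint): Hinge angle of the case lid, rad: 0 shut, growing as its front edge swings up and back, 1.57 upright; may start slightly ajar. The hinge is stiff (0.22 Nm friction): the lid stays where left. The lid meets its rubber bumper at an angle between 1.64 and 1.92 that differs each time and is not measured; about 0.07 rad further the bumper bottoms.
- lid_hinge (a point): Middle of the hinge line, at the top of the case's back edge (case frame x +67.5, y 0, z +50 mm). The hinge line runs along case y. The lid is a 0.3 kg aluminium plate, 135 x 170 x 8 mm.
- lid_bar (a point): Middle of the lid's round steel pull bar, 10 mm thick, 84 mm long, parallel to the hinge, on a thin arm at each end. Lid shut, it lies 165 mm to the front of the hinge line and 26 mm above it (18 mm above the lid, 30 mm before its edge), so it circles the hinge at 167 mm radius. Pinched from above with fingers closing along case x, it turns in the pads and the tool can stay pointing down.
- stop: Steel stop bracket behind the case: a post 134 mm high, 36 mm wide, 70 mm behind the hinge, with a level rod whose ball-shaped rubber bumper (20 mm) at its front end, 70 mm above the hinge line, stops the lid's outer face. The rod is set anywhere over 18 mm. The bumper yields 1 mm per 3 N and bottoms after 5 mm. Origin: underside, 4 mm behind the hinge line; axes as the case.
- filter: The glass filter: flat round disc, dark metal rim with a glass face, 48 mm across, 10 mm thick, 35 g, lying flat in the tray at one end of it (a lens cap lies at the other end). Origin: centre of its underside, z up.
- tray: White ceramic tray, fixed, 180 (x) x 220 (y) x 16 mm high, walls and floor 6 mm. Origin: centre of its underside. Holds the filter, a lens cap and a blower.
- cap: Lens cap in the tray: black disc 58 mm across, 7 mm thick with two grip ridges to 9 mm; not the filter. Leave alone. Origin: centre of its underside.
- blower: Silicone blower standing in the tray, bulb 42 mm across, nozzle up, 68 mm tall. Leave alone. Origin: underside.
- lens: Black camera lens standing on end, 70 mm across, 85 mm tall. Leave alone. Origin: underside.
- stepring: Dark metal step ring lying flat, 72 mm across, 8 mm thick. Leave alone. Origin: underside.
- brush: Lens brush, 160 mm long, lying down. Leave alone.
- spray: White bottle, 44 mm across, 130 mm tall. Leave alone. Origin: underside.

How it is judged:
By the outcome, as a careful person would: the job done as asked, in the order asked, and still so for the second after the job is handed in, with the robot touching nothing.
It also fails if it takes over 70 s, if anything falls off the work surface, if the arm or the gripper's body presses on something with over 40 N, if the wrist force passes 120 N, or if a joint passes its speed limit or range.

## Working session

There is one attempt and no reset: what is moved stays moved. The work goes in short steps, Python scripts to look and compute and a tool call to move; the robot and the scene stay as the last step left them, time stands still between calls to the robot, and variables do not carry over. Pictures are saved under pics/ and viewed, at most 10 in all, crops included, and the job is handed in when it is done.

Besides the shell and the picture viewer there is one more tool, called after "Request:" as name(argument=value, ...) on one line, values as JSON. drive_tool: Moves the arm, as the interface text tells. Its arguments: {"type":"object","properties":{"dp":{"type":"array"},"spin":{"type":"array"},"hand":{"type":"number"}},"required":["dp","spin"]}

```bash
mkdir -p pics
cat > h.py <<'E'
import numpy as np, cv2
from bench import ctrl, grab_frame, camera_params
from scipy.spatial.transform import Rotation as Rn
def cam(name, st=None):
    p=camera_params(name); f=210/np.tan(np.radians(p["fovy"])/2)
    if name=="wrist":
        M=np.array(p["mount"]); Rt=Rn.from_rotvec(st["orientation"]).as_matrix()
        Rc=Rt@M[:3,:3]; C=Rt@M[:3,3]+np.array(st["tcp_pos"])
    else:
        R=np.array(p["R"]); Rc=R.T; C=-R.T@np.array(p["t"])
    return f,p["cx"],p["cy"],Rc,C
def ray(c,u,v):
    f,cx,cy,Rc,C=c; d=Rc@np.array([(u-cx)/f,(v-cy)/f,1]); return C,d
def onz(c,u,v,z):
    C,d=ray(c,u,v); return C+d*(z-C[2])/d[2]
def tri(c1,p1,c2,p2):
    C1,d1=ray(c1,*p1);C2,d2=ray(c2,*p2)
    s=np.linalg.lstsq(np.c_[d1,-d2],C2-C1,rcond=None)[0]
    a=C1+d1*s[0];b=C2+d2*s[1]; return (a+b)/2,np.linalg.norm(a-b)
def proj(c,X):
    f,cx,cy,Rc,C=c; q=Rc.T@(np.array(X)-C); return cx+f*q[0]/q[2],cy+f*q[1]/q[2]
def save(n,im): cv2.imwrite("pics/"+n+".png",im[:,:,::-1])
E
python3 - <<'E'
from h import *
for n in("top","scene"):
    im=grab_frame(n); np.save(n+"0.npy",im); save(n+"0",im); c=cam(n); print(n,c[0],c[1:3],c[4].round(3),c[3].round(3).tolist(),camera_params(n).keys())
print(ctrl.state()); p=camera_params("wrist"); print(p)
E
```

```text
top 440.44790326021996 (279.5145762290769, 204.3169253489618) [ 0.488 -0.006  1.14 ] [[-0.006, -0.995, 0.096], [-1.0, 0.007, 0.003], [-0.003, -0.096, -0.995]] dict_keys(['fovy', 'cx', 'cy', 'R', 't'])
scene 492.31552888913905 (282.33014467796596, 210.35541792488314) [1.16  0.594 0.853] [[-0.713, 0.476, -0.514], [0.701, 0.494, -0.515], [0.009, -0.728, -0.686]] dict_keys(['fovy', 'cx', 'cy', 'R', 't'])
{'clock': 0.1, 'qpos': array([-1.32600835e+00,  2.41343051e-01,  3.84424564e-03,  1.33520256e+00,
        1.50633197e-05,  1.57076781e+00]), 'qvel': array([-0.0004659 , -0.00278023,  0.00405767, -0.00015707,  0.00156856,
        0.00033494]), 'tau': array([-2.22736485e-04, -3.73136938e+01,  2.53010505e+01,  1.08609776e-02,
       -5.55840097e-05,  1.32683061e-05]), 'tcp_pos': array([ 0.12104555, -0.48455672,  0.24149365]), 'orientation': array([-3.11620708e+00, -3.83366096e-01,  3.41608194e-04]), 'wrist_force': array([-0.93810644, -0.27483302, -0.56654578]), 'moment': array([0.01140309, 0.03683516, 0.01237347]), 'finger_force': 0.0, 'opening': 0.08515968526499422}
{'fovy': 66.01423809772152, 'cx': 281.58003141329056, 'cy': 214.38665703838933, 'mount': array([[ 9.19089802e-04, -9.63871180e-01, -2.66367236e-01,
         6.72854065e-02],
       [ 9.99999331e-01,  1.07311133e-03, -4.32680466e-04,
         6.45872542e-04],
       [ 7.02889931e-04, -2.66366660e-01,  9.63871521e-01,
        -1.31011827e-01],
       [ 0.00000000e+00,  0.00000000e+00,  0.00000000e+00,
         1.00000000e+00]])}
```

View pics/top0.png

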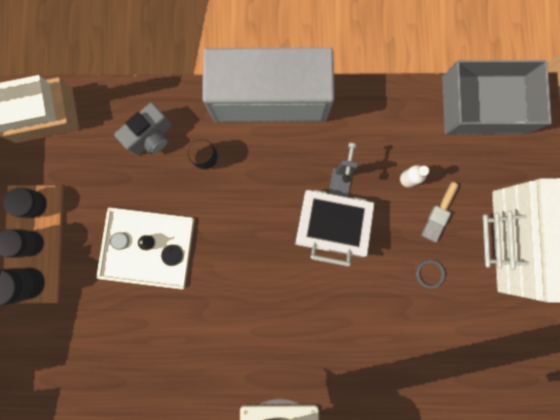

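View pics/scene0.png

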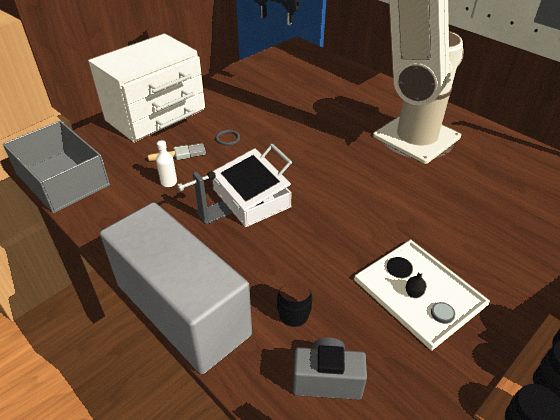

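The top view shows the case with its lid near (335,222), its bar at about (331,258), and the tray at (147,247). The filter is the grey disc at (120,241) and the cap is at (172,255). In the scene view the filter is at (443,313) and the bar is raised near (278,158), so the lid is slightly ajar.

Run:
```python
from h import *
t=cam("top"); s=cam("scene")
for n,p in dict(barL=(313,258),barR=(350,264),hl=(309,193),hr=(373,204)).items(): print(n,onz(t,*p,.085).round(3))
print("filt",onz(t,120,241,.016).round(3),onz(s,443,313,.016).round(3),tri(t,(120,241),s,(443,313)))
print("bar tri",tri(t,(331,261),s,(278,158)))
a=np.load("top0.npy")[170:280,280:400]; b=np.load("scene0.npy")[120:240,160:310]
save("c1",np.hstack([cv2.resize(a,(400,367),interpolation=2),cv2.resize(b,(400,367),interpolation=2)]))
```

```text
barL [ 0.461 -0.082  0.085]
barR [ 0.447 -0.17   0.085]
hl [ 0.617 -0.075  0.085]
hr [ 0.589 -0.228  0.085]
filt [0.506 0.403 0.016] [0.511 0.41  0.016] (array([0.50497293, 0.40767484, 0.00722926]), np.float64(0.0024217784678603753))
bar tri (array([ 0.45527061, -0.1264528 ,  0.08619469]), np.float64(0.0040161590479190976))
```

View pics/c1.png

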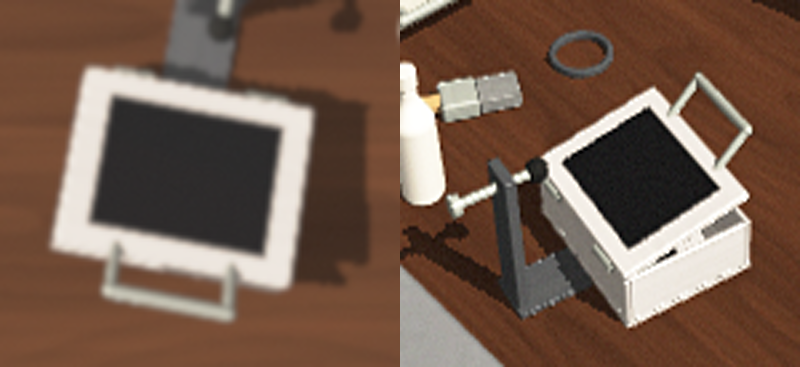

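Run:
```python
from h import *
t=cam("top"); s=cam("scene")
T=lambda u,v:(280+u/3.333,170+v/3.333)
S=lambda u,v:(160+(u-400)/2.667,120+v/3.058)
P={}
for n,a,b in [("bar+y",(105,291),(750,131)),("bar-y",(234,317),(700,77)),("h+y",(85,67),(628,272)),("h-y",(314,108),(543,156)),("f-y",(292,290),(655,88)),("f+y",(52,248),(748,195)),("bump",(221,25),(538,171))]:
    P[n],e=tri(t,T(*a),s,S(*b)); print(n,P[n].round(4),round(e,4))
for a,b in (("bar+y","bar-y"),("h+y","h-y"),("f+y","f-y")):
    d=P[a]-P[b]; print(np.degrees(np.arctan2(-d[0],d[1])), np.linalg.norm(d),(P[a]+P[b])/2)
```

```text
bar+y [ 0.4624 -0.0768  0.1026] 0.0025
bar-y [ 0.4428 -0.1663  0.0998] 0.005
h+y [ 0.6258 -0.0664  0.0597] 0.0043
h-y [ 0.5919 -0.233   0.0594] 0.0107
f-y [ 0.4607 -0.2128  0.073 ] 0.0051
f+y [ 0.4947 -0.0428  0.0742] 0.0029
bump [ 0.6471 -0.1588  0.1177] 0.0053
-12.36228996179177 0.09174915171877361 [ 0.4526328  -0.12155802  0.10118972]
-11.517111764866874 0.17001747676099072 [ 0.60883249 -0.14974044  0.05953676]
-11.301041373622759 0.17333881190298076 [ 0.47770602 -0.12777977  0.07359781]
```

Request:
drive_tool(dp=[[0.33,0.36,0],[0.66,0.72,0],[0.9,1.0,0],[0.9,1.0,0]], spin=[0.08,0.17,0.24,0.24])

```text
clock: 0.6
tcp_pos: [0.2121, -0.3833, 0.2421]
orientation: [-2.988, -0.966, 0.0]
wrist_force: [-1.0, -0.7, -0.1]
opening: 0.0853
finger_force: 0.0
```

Request:
drive_tool(dp=[[0.33,0.36,0],[0.66,0.72,0],[0.9,1.0,0],[0.9,1.0,0]], spin=[0.08,0.17,0.24,0.24])

```text
clock: 1.1
tcp_pos: [0.3019, -0.2843, 0.2421]
orientation: [-2.756, -1.508, 0.0]
wrist_force: [-0.5, -0.5, 0.1]
opening: 0.0855
finger_force: 0.0
```

Request:
drive_tool(dp=[[0.33,0.36,0],[0.66,0.72,0],[0.9,1.0,0],[0.9,1.0,0]], spin=[0.08,0.17,0.235,0.235], hand=0.35)

```text
clock: 1.6
tcp_pos: [0.392, -0.1851, 0.242]
orientation: [-2.434, -1.986, 0.001]
wrist_force: [-1.7, -0.3, -0.1]
opening: 0.03
finger_force: 0.0
```

Request:
drive_tool(dp=[[0.3,0.3,0],[0.62,0.63,0.1],[0.62,0.63,0.1],[0.62,0.63,0.1]], spin=[0,0,0,0])

```text
clock: 2.1
tcp_pos: [0.4523, -0.1235, 0.2519]
orientation: [-2.437, -1.982, 0.002]
wrist_force: [-0.0, -0.4, -0.1]
opening: 0.0298
finger_force: 0.0
```

Run:
```python
from h import *
s=ctrl.state(); im=grab_frame("wrist"); save("w1",im); np.save("w1.npy",im)
import pickle; pickle.dump(s,open("w1.pkl","wb"))
print(s["clock"],s["tcp_pos"],s["orientation"],s["qpos"].round(3),s["opening"],s["wrist_force"])
c=cam("wrist",s); print([proj(c,p) for p in ([.4624,-.0768,.1026],[.4428,-.1663,.0998])])
```

```text
2.1 [ 0.45232606 -0.12352745  0.25190734] [-2.43718062e+00 -1.98164054e+00  2.20924123e-03] [-2.660e-01  1.760e-01 -5.200e-02  1.344e+00 -1.000e-03  1.510e+00] 0.02978133071151755 [-0.00977882 -0.40820526 -0.11624902]
[(np.float64(282.03105670059006), np.float64(148.22059273256795)), (np.float64(280.909069891328), np.float64(247.74692418747517))]
```

View pics/w1.png

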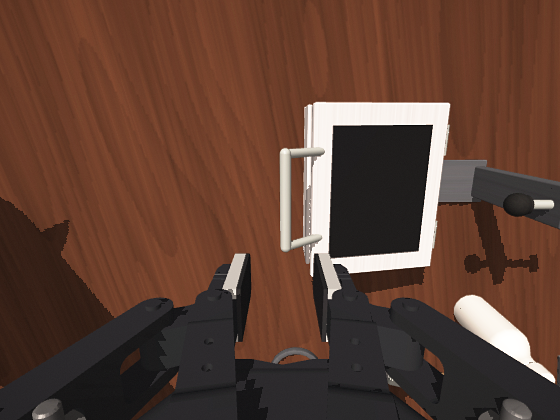

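The wrist view shows the bar upright in the image from (285,152) to (287,247), parallel to the finger closing plane. The bumper ball is at (519,205) and the back edge of the lid is at x≈437 to 449.

```bash
cat >> h.py <<'E'
def multi(cs,ps):
    A=[];b=[]
    for c,p in zip(cs,ps):
        C,d=ray(c,*p); d=d/np.linalg.norm(d); M=np.eye(3)-np.outer(d,d); A.append(M); b.append(M@C)
    A=np.vstack(A);b=np.hstack(b); X=np.linalg.lstsq(A,b,rcond=None)[0]
    return X,[np.round(np.array(proj(c,X))-p,1) for c,p in zip(cs,ps)]
E
python3 - <<'E'
from h import *
import pickle
w=pickle.load(open("w1.pkl","rb")); cw=cam("wrist",w); t=cam("top"); s=cam("scene")
im=np.load("w1.npy").astype(int)
for r in (170,185,200,215,230):
    row=im[r,268:304]; m=np.where(row.min(1)>110)[0]+268; print(r,m.min(),m.max())
for r in (150,175,205,235,255):   # lid back edge 
    row=im[r,400:470].min(1); m=np.where(row>170)[0]+400; print("lid",r,m.max())
b=(286,199.5)
print(multi([cw,t,s],[b,(330.9,261.2),(281.9,154)])); print(multi([cw,t],[b,(330.9,261.2)])); print(multi([cw,s],[b,(281.9,154)]))
print("bump",multi([cw,t,s],[(519,205),(346.3,177.5),(211.7,175.9)]))
for p in ((449,103),(431,266)): print("lid back corners z.058",onz(cw,*p,.058))
E
```

```text
170 280 290
185 280 290
200 280 303
215 280 303
230 280 303
lid 150 445
lid 175 440
lid 205 436
lid 235 434
lid 255 430
(array([ 0.45426607, -0.12096882,  0.10196788]), [array([-2.9,  0. ]), array([-0.9, -0.1]), array([-1.3, -0.1])])
(array([ 0.45492895, -0.12441723,  0.08895296]), [array([-1.5,  0.3]), array([-0. , -0.6])])
(array([ 0.45523898, -0.11895054,  0.10377548]), [array([-2.2, -1.9]), array([-1. , -0.2])])
bump (array([ 0.64724287, -0.15979581,  0.11855063]), [array([-1.4, -2.4]), array([-0.3,  0.7]), array([-1.4, -0.6])])
lid back corners z.058 [ 0.62598291 -0.07070068  0.058     ]
lid back corners z.058 [ 0.59536878 -0.23637654  0.058     ]
```

Request:
drive_tool(dp=[[0.03,0.02,-0.4],[0.03,0.02,-0.8],[0.03,0.02,-0.8],[0.03,0.02,-0.8]], spin=[0,0,0,0])

```text
clock: 2.65
tcp_pos: [0.4564, -0.1211, 0.1736]
orientation: [2.436, 1.982, 0.001]
wrist_force: [-0.2, 0.5, 1.1]
opening: 0.0297
finger_force: 0.0
```

Run:
```python
from h import *
import pickle
s=ctrl.state(); im=grab_frame("wrist"); np.save("w2.npy",im); pickle.dump(s,open("w2.pkl","wb"))
print(s["clock"],s["tcp_pos"])
c1=cam("wrist",pickle.load(open("w1.pkl","rb"))); c2=cam("wrist",s)
print([proj(c2,p) for p in ([.465,-.077,.1015],[.446,-.165,.1015],[.4555,-.121,.1015])])
save("w2",im)
```

```text
2.65 [ 0.45638621 -0.12108115  0.17357276]
[(np.float64(280.49022553766997), np.float64(161.67338889328747)), (np.float64(279.45032537374993), np.float64(291.6091311198246)), (np.float64(279.94105478421454), np.float64(230.29238900032453))]
```

View pics/w2.png

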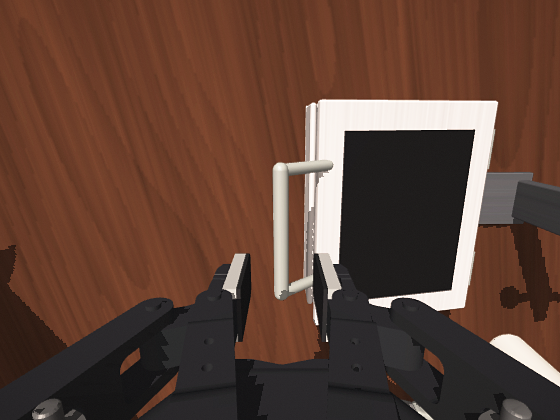

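The bar runs from (281,163) to (281,298), midway between the fingers (pads at 245 and 320), so it is well centred.

Run:
```python
from h import *
import pickle
c1=cam("wrist",pickle.load(open("w1.pkl","rb"))); c2=cam("wrist",pickle.load(open("w2.pkl","rb")))
for n in (1,2):
    im=np.load(f"w{n}.npy").astype(int); x=286 if n==1 else 281
    col=im[130:310,x].min(1); m=np.where(col>120)[0]+130; print(n,m.min(),m.max())
a=tri(c1,(286,148),c2,(281,163)); b=tri(c1,(286.5,250),c2,(281.5,298)); print(a,b,np.linalg.norm(a[0]-b[0]))
```

```text
1 148 250
2 163 293
(array([ 0.46562134, -0.07625095,  0.11677405]), np.float64(0.00030470495824676085)) (array([ 0.44778226, -0.16529503,  0.1103417 ]), np.float64(0.0007880106994313939)) 0.0910409608604541
```

Request:
drive_tool(dp=[[0,0,-0.35],[0,0,-0.7],[0,0,-0.74],[0,0,-0.74]], spin=[0,0,0,0])

```text
clock: 3.2
tcp_pos: [0.4573, -0.1205, 0.0998]
orientation: [2.434, 1.984, 0.002]
wrist_force: [-0.2, -0.4, -0.2]
opening: 0.0301
finger_force: 0.0
```

Request:
drive_tool(dp=[[0,0,0],[0,0,0],[0,0,0],[0,0,0]], spin=[0,0,0,0], hand=0.0)

```text
clock: 3.7
tcp_pos: [0.4554, -0.12, 0.0984]
orientation: [-2.434, -1.984, 0.002]
wrist_force: [-4.6, -0.2, 1.9]
opening: 0.0079
finger_force: 58.5
```

Run:
```python
from h import *
s=ctrl.state(); im=grab_frame("wrist"); save("w3",im); print(s["tcp_pos"],s["opening"],s["finger_force"],s["wrist_force"])
```

```text
[ 0.45540569 -0.1200397   0.09839745] 0.007948111858653576 58.54791462421417 [-4.58751508 -0.18744645  1.92951629]
```

View pics/w3.png

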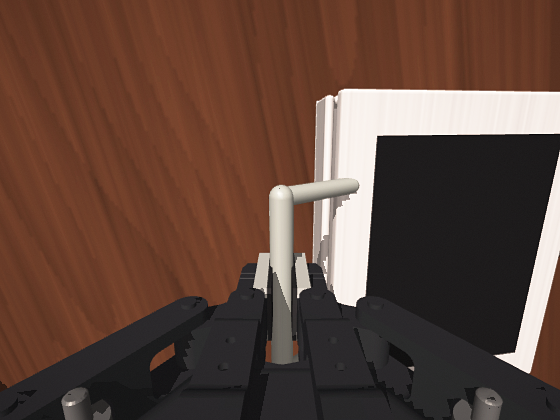

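The bar is gripped: it sits centred between the pads at (282,300) and the opening is 8 mm. Next is a first piece of the arc.

Request:
drive_tool(dp=[[0.04,-0.008,0.11],[0.085,-0.017,0.217],[0.142,-0.029,0.33],[0.208,-0.043,0.433],[0.208,-0.043,0.433]], spin=[0,0,0,0,0])

```text
clock: 4.38
tcp_pos: [0.4777, -0.1245, 0.1436]
orientation: [2.434, 1.985, 0.001]
wrist_force: [-7.1, 0.7, 4.7]
opening: 0.0075
finger_force: 59.1
```

Request:
drive_tool(dp=[[0.055,-0.011,0.13],[0.17,-0.035,0.254],[0.294,-0.06,0.366],[0.43,-0.088,0.465],[0.575,-0.117,0.55],[0.727,-0.149,0.621],[0.727,-0.149,0.621]], spin=[0,0,0,0,0,0,0])

```text
clock: 5.25
tcp_pos: [0.5528, -0.1397, 0.2052]
orientation: [2.431, 1.983, 0.006]
wrist_force: [1.8, -0.9, -2.2]
opening: 0.0077
finger_force: 58.5
```

Run:
```python
from h import *
s=ctrl.state(); print(s["clock"],s["tcp_pos"],s["wrist_force"],s["qpos"].round(2)); im=grab_frame("scene"); np.save("s1.npy",im); save("s1",im)
```

```text
5.25 [ 0.55283945 -0.13966813  0.2051798 ] [ 1.77240408 -0.8947692  -2.23836613] [-0.25  0.39  0.12  1.29  0.    1.53]
```

Request:
drive_tool(dp=[[0.143,-0.029,0.035],[0.302,-0.062,0.071],[0.463,-0.094,0.091],[0.625,-0.128,0.095],[0.787,-0.161,0.082],[0.787,-0.161,0.082]], spin=[0,0,0,0,0,0])

```text
clock: 6.05
tcp_pos: [0.6313, -0.1555, 0.2153]
orientation: [2.43, 1.982, 0.009]
wrist_force: [2.5, 0.3, 5.6]
opening: 0.0073
finger_force: 60.3
```

Run:
```python
from h import *
s=ctrl.state(); print(s["clock"],s["tcp_pos"],s["wrist_force"],s["qpos"].round(2)); im=grab_frame("scene"); np.save("s1.npy",im); save("s1",cv2.resize(im[60:240,130:370],(800,600),interpolation=2))
```

```text
6.05 [ 0.63129819 -0.15553143  0.21532557] [2.50012152 0.292895   5.64799531] [-0.24  0.55  0.4   1.41  0.    1.53]
```

View pics/s1.png

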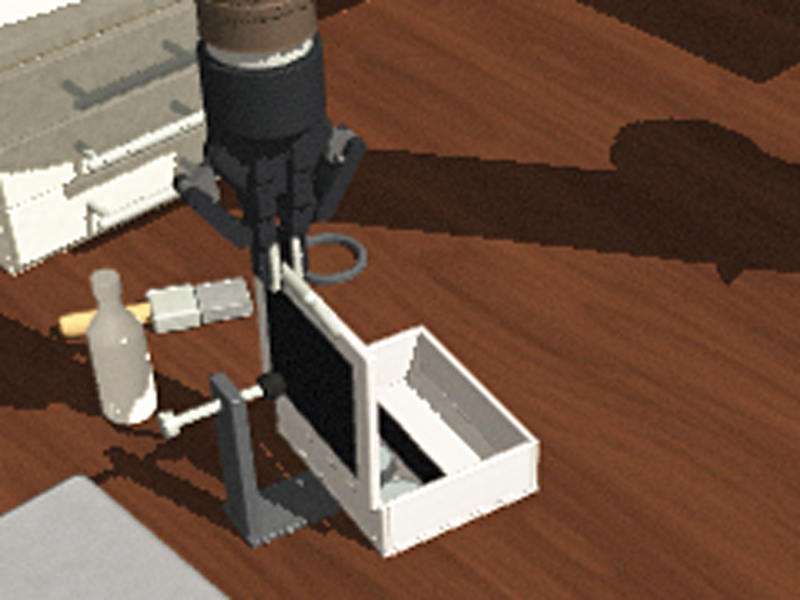

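The lid is a little past upright, with the black bumper ball at crop (270,385) just behind its outer face. I'll go on in small steps and watch the force.

Request:
drive_tool(dp=[[0.065,-0.013,0.01],[0.133,-0.027,0],[0.2,-0.041,-0.015],[0.262,-0.053,-0.034],[0.262,-0.053,-0.034],[0.262,-0.053,-0.034]], spin=[0,0,0,0,0,0])

```text
clock: 6.85
tcp_pos: [0.6563, -0.1606, 0.2094]
orientation: [2.433, 1.984, 0.004]
wrist_force: [1.6, 1.5, 4.9]
opening: 0.0077
finger_force: 61.2
```

Request:
drive_tool(dp=[[0.03,-0.006,0.002],[0.06,-0.012,-0.008],[0.06,-0.012,-0.008],[0.06,-0.012,-0.008]], spin=[0,0,0,0])

```text
clock: 7.35
tcp_pos: [0.6609, -0.1616, 0.2079]
orientation: [-2.435, -1.985, -0.001]
wrist_force: [-0.1, 1.4, 5.2]
opening: 0.0073
finger_force: 61.2
```

Request:
drive_tool(dp=[[0.025,-0.005,-0.009],[0.05,-0.01,-0.018],[0.05,-0.01,-0.018],[0.05,-0.01,-0.018]], spin=[0,0,0,0])

```text
clock: 7.85
tcp_pos: [0.6657, -0.1626, 0.2062]
orientation: [-2.434, -1.985, -0.001]
wrist_force: [0.4, 3.0, 6.3]
opening: 0.0078
finger_force: 61.3
```

Request:
drive_tool(dp=[[0.025,-0.005,-0.002],[0.05,-0.01,-0.007],[0.05,-0.01,-0.007],[0.05,-0.01,-0.007]], spin=[0,0,0,0])

```text
clock: 8.35
tcp_pos: [0.6708, -0.1637, 0.2049]
orientation: [-2.435, -1.985, -0.0]
wrist_force: [-0.3, 2.1, 2.2]
opening: 0.0075
finger_force: 60.2
```

Run:
```python
from h import *
s=ctrl.state(); print(s["clock"],s["tcp_pos"],s["wrist_force"],s["moment"]); im=grab_frame("scene"); t=grab_frame("top"); np.save("s2.npy",im); np.save("t2.npy",t)
save("s2",np.hstack([cv2.resize(im[130:230,180:260],(400,500),interpolation=2),cv2.resize(t[140:240,300:380],(400,500),interpolation=2)]))
```

```text
8.35 [ 0.67077466 -0.16368488  0.20493779] [-0.28075754  2.09040147  2.18151443] [ 0.5815746  -0.04051173  0.05160007]
```

View pics/s2.png

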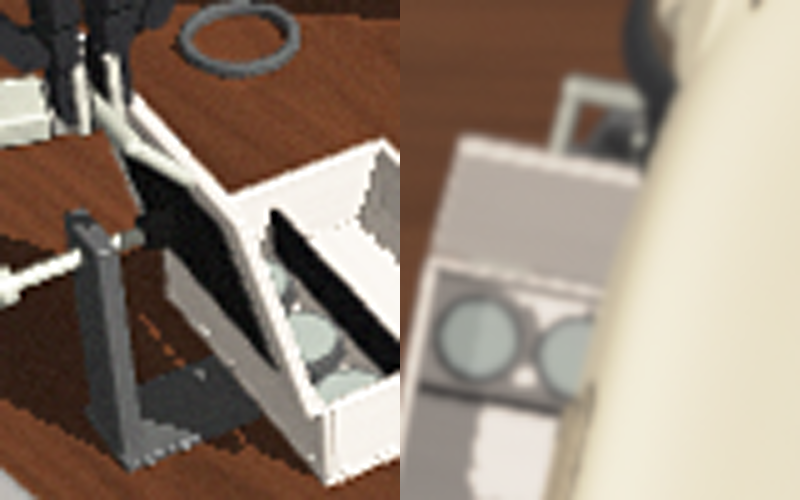

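The lid leans back with its face at or near the ball (crop (145,230)). The force shows no clear contact yet.

Request:
drive_tool(dp=[[0.02,-0.004,-0.008],[0.04,-0.008,-0.015],[0.04,-0.008,-0.015],[0.04,-0.008,-0.015]], spin=[0,0,0,0])

```text
clock: 8.95
tcp_pos: [0.6746, -0.1645, 0.2033]
orientation: [-2.434, -1.985, 0.0]
wrist_force: [0.6, 3.4, 0.6]
opening: 0.007
finger_force: 60.0
```

Request:
drive_tool(dp=[[0.02,-0.004,-0.008],[0.04,-0.008,-0.015],[0.04,-0.008,-0.015],[0.04,-0.008,-0.015]], spin=[0,0,0,0])

```text
clock: 9.45
tcp_pos: [0.678, -0.1652, 0.2018]
orientation: [-2.434, -1.984, 0.001]
wrist_force: [-2.0, 5.6, 1.5]
opening: 0.0077
finger_force: 60.0
```

Request:
drive_tool(dp=[[0.013,-0.003,-0.006],[0.025,-0.005,-0.011],[0.025,-0.005,-0.011],[0.025,-0.005,-0.011]], spin=[0,0,0,0])

```text
clock: 9.95
tcp_pos: [0.68, -0.1656, 0.2008]
orientation: [-2.433, -1.984, 0.002]
wrist_force: [-4.3, 5.7, 3.8]
opening: 0.0078
finger_force: 60.2
```

Request:
drive_tool(dp=[[0,0,0],[0,0,0],[0,0,0]], spin=[0,0,0], hand=0.3)

```text
clock: 10.32
tcp_pos: [0.6812, -0.1668, 0.2008]
orientation: [2.435, 1.984, -0.001]
wrist_force: [0.3, -0.3, 0.6]
opening: 0.0254
finger_force: 0.0
```

Run:
```python
from h import *
s=ctrl.state(); print(s["clock"],s["tcp_pos"],s["wrist_force"],s["opening"]); im=grab_frame("wrist"); save("w4",im)
im=grab_frame("scene"); np.save("s3.npy",im)
a=np.load("s2.npy"); save("s3",np.hstack([cv2.resize(x[130:230,180:260],(400,500),interpolation=2) for x in(a,im)]))
```

```text
10.325 [ 0.68118511 -0.16680951  0.20084988] [ 0.34156823 -0.31163368  0.6007274 ] 0.025412246469470552
```

View pics/s3.png

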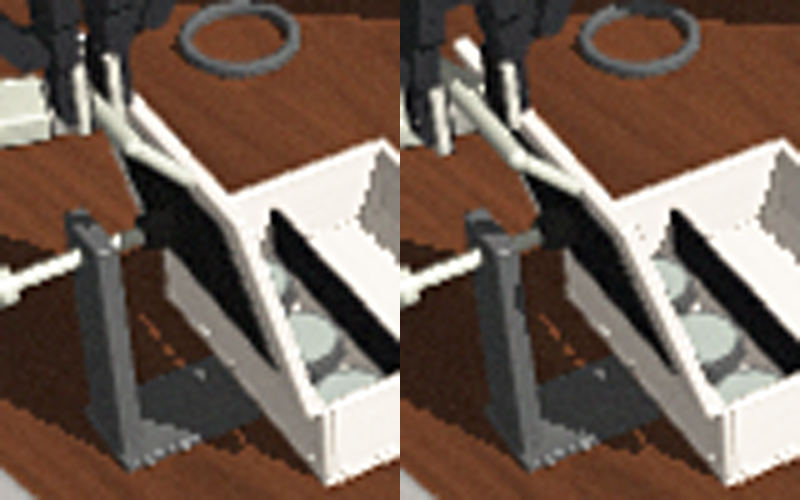

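After release the lid stays leaning on the ball (crop (540,240)) with the fingers clear of the bar. Next I'll rise and look at the bay on the way.

Request:
drive_tool(dp=[[0,0,0.3],[0,0,0.8],[-0.3,0.1,1.0],[-0.8,0.17,1.0],[-0.8,0.17,1.0]], spin=[0,0,0,0,0])

```text
clock: 11.05
tcp_pos: [0.5958, -0.1481, 0.3]
orientation: [-2.431, -1.981, 0.007]
wrist_force: [0.5, 1.3, -0.1]
opening: 0.0256
finger_force: 0.0
```

Request:
drive_tool(dp=[[-0.45,0.09,0],[-0.86,0.17,0],[-0.86,0.17,0],[-0.86,0.17,0],[-0.86,0.17,0]], spin=[0,0,0,0,0])

```text
clock: 11.68
tcp_pos: [0.5168, -0.1324, 0.3013]
orientation: [2.434, 1.984, 0.001]
wrist_force: [0.2, 0.2, 0.1]
opening: 0.0256
finger_force: 0.0
```

Run:
```python
from h import *
import pickle
s=ctrl.state(); im=grab_frame("wrist"); pickle.dump(s,open("w5.pkl","wb")); np.save("w5.npy",im); save("w5",im)
c=cam("wrist",s); print(s["clock"],s["tcp_pos"],s["orientation"])
o=np.array([.5155,-.1323]);u=np.array([.9796,-.2011]);v=np.array([.2011,.9796])
for a,b in((-32,-80),(32,-80),(32,80),(-32,80),(0,0)):
    p=o+u*a/1e3+v*b/1e3; print(a,b,np.round(proj(c,[*p,.005]),1))
for a,b in((-37,-85),(-37,85)): print("rim front",np.round(proj(c,[*(o+u*a/1e3+v*b/1e3),.05]),1))
```

```text
11.675 [ 0.51676463 -0.13240268  0.30130945] [2.43388525e+00 1.98426437e+00 1.48614444e-03]
-32 -80 [257.1 234.4]
32 -80 [303.  234.4]
32 80 [305.3 114.4]
-32 80 [254.7 114.4]
0 0 [280.  177.4]
rim front [250.8 249.7]
rim front [247.  108.5]
```

View pics/w5.png

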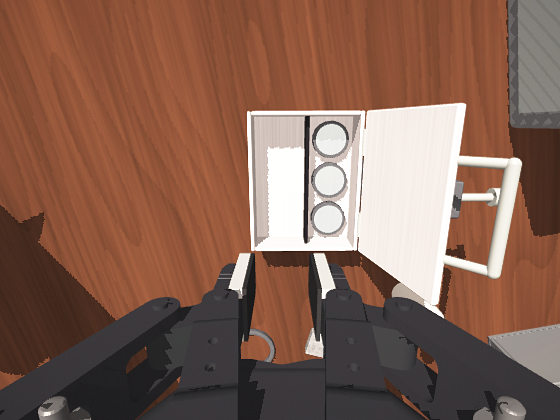

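The open bay shows at x 255–305, y 115–240. The cross wall is at x≈307, the three filters are behind it, and the lid leans back on its bumper.

Run:
```python
from h import *
import pickle
im=np.load("w5.npy").astype(int); c=cam("wrist",pickle.load(open("w5.pkl","rb")))
L=[];F=[];
def edges(vals,th):
    return np.where(np.diff((vals>th).astype(int)))[0]
for r in range(120,246,12):
    row=im[r,225:320].min(1); e=np.where(row>110)[0]; k=np.where(row[60:]<60)[0]; 
    L.append((225+e[0],r)); F.append((285+k[0] if len(k) else None, 285+k[-1] if len(k) else None)); 
print(L,F)
P=np.array([onz(c,x-.5,r,.05)[:2] for x,r in L]); Q=np.array([onz(c,f[0]-.5,r,.035)[:2] for f,(x,r) in zip(F,L) if f[0]])
for A in(P,Q):
    k=np.polyfit(A[:,1],A[:,0],1); print("yaw",-np.degrees(np.arctan(k[0])),"x at y=-.1323",np.polyval(k,-.1323))
for x in (270,285,295):
    col=im[90:262,x].min(1); e=np.where(col>110)[0]+90; print(x,e.min(),e.max(),onz(c,x,e.min()-.5,.05),onz(c,x,e.max()+.5,.05))
```

```text
[(np.int64(247), 120), (np.int64(247), 132), (np.int64(248), 144), (np.int64(248), 156), (np.int64(248), 168), (np.int64(249), 180), (np.int64(249), 192), (np.int64(249), 204), (np.int64(250), 216), (np.int64(250), 228), (np.int64(251), 240)] [(np.int64(305), np.int64(309)), (np.int64(305), np.int64(308)), (np.int64(305), np.int64(313)), (np.int64(305), np.int64(308)), (np.int64(305), np.int64(308)), (np.int64(305), np.int64(307)), (np.int64(305), np.int64(307)), (np.int64(304), np.int64(307)), (np.int64(304), np.int64(307)), (np.int64(304), np.int64(306)), (np.int64(305), np.int64(306))]
yaw -11.370741857561347 x at y=-.1323 0.47694938111225293
yaw -10.883830632004878 x at y=-.1323 0.5460977092508479
270 111 250 [ 0.52122855 -0.04891124  0.05      ] [ 0.48577873 -0.21404074  0.05      ]
285 111 250 [ 0.5377871  -0.05229914  0.05      ] [ 0.50437964 -0.21786831  0.05      ]
295 111 250 [ 0.54882821 -0.05455817  0.05      ] [ 0.51678286 -0.22042056  0.05      ]
```

Request:
drive_tool(dp=[[0,0.5,0],[0,1.0,0]], spin=[0,0.07], hand=0.75)

```text
clock: 11.98
tcp_pos: [0.5161, -0.0315, 0.3007]
orientation: [2.321, 2.117, 0.0]
wrist_force: [1.3, -0.1, -1.0]
opening: 0.0609
finger_force: 0.0
```

Request:
drive_tool(dp=[[0,0.5,0],[0,1.0,0]], spin=[0,0])

```text
clock: 12.22
tcp_pos: [0.516, 0.0697, 0.3009]
orientation: [2.322, 2.115, 0.001]
wrist_force: [1.2, 0.7, -0.4]
opening: 0.0639
finger_force: 0.0
```

Request:
drive_tool(dp=[[0,0.5,0],[0,1.0,0]], spin=[0,0])

```text
clock: 12.48
tcp_pos: [0.5159, 0.17, 0.3009]
orientation: [2.322, 2.116, 0.001]
wrist_force: [0.9, 0.1, -0.6]
opening: 0.0641
finger_force: 0.0
```

Request:
drive_tool(dp=[[0,0.5,0],[0,1.0,0]], spin=[0,0])

```text
clock: 12.72
tcp_pos: [0.5158, 0.2702, 0.3008]
orientation: [2.322, 2.116, 0.0]
wrist_force: [1.9, 0.4, -0.2]
opening: 0.0641
finger_force: 0.0
```

Request:
drive_tool(dp=[[0,0.5,0],[-0.1,1.0,-0.5],[-0.1,1.0,-1.0],[-0.1,1.0,-1.0],[-0.1,1.0,-1.0]], spin=[0,0,0,0,0])

```text
clock: 13.35
tcp_pos: [0.5065, 0.3684, 0.203]
orientation: [2.323, 2.115, 0.004]
wrist_force: [-0.2, 0.2, 1.2]
opening: 0.0641
finger_force: 0.0
```

Run:
```python
from h import *
import pickle
s=ctrl.state(); im=grab_frame("wrist"); pickle.dump(s,open("w6.pkl","wb")); np.save("w6.npy",im); save("w6",im)
c=cam("wrist",s); print(s["clock"],s["tcp_pos"],s["orientation"],s["opening"]); print(proj(c,[.506,.406,.016]))
```

```text
13.35 [0.5064983  0.36838003 0.20298573] [2.32250275 2.11481929 0.00387851] 0.0640571405407057
(np.float64(276.94044360625367), np.float64(156.80945412589958))
```

View pics/w6.png

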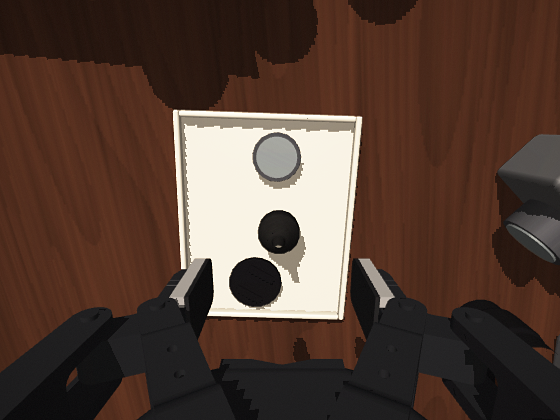

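The filter is the grey disc centred at (277,157), exactly where predicted. The blower is at (279,232) and the cap at (255,282).

Request:
drive_tool(dp=[[0,0.2,-0.3],[0,0.38,-0.7],[0,0.38,-0.85],[0,0.38,-0.85],[0,0.38,-0.85]], spin=[0,0,0,0,0])

```text
clock: 14.02
tcp_pos: [0.5066, 0.4061, 0.1188]
orientation: [2.323, 2.114, 0.006]
wrist_force: [-0.2, -0.3, -0.4]
opening: 0.0642
finger_force: 0.0
```

Run:
```python
from h import *
import pickle
s=ctrl.state(); im=grab_frame("wrist"); pickle.dump(s,open("w7.pkl","wb")); save("w7",im)
c2=cam("wrist",s); c1=cam("wrist",pickle.load(open("w6.pkl","rb"))); t=cam("top")
print(s["clock"],s["tcp_pos"],s["opening"])
def disc(im,c,guess):
    m=(im.min(2)<175).astype(np.uint8); g=np.zeros_like(m); cv2.circle(g,tuple(int(x) for x in guess),int(34*guess[2]),1,-1) if False else None
    hs=cv2.cvtColor(im,cv2.COLOR_RGB2HSV); n,l,st,ce=cv2.connectedComponentsWithStats(((im.min(2)>115)&(im.max(2)<190)&(hs[:,:,1]<45)).astype(np.uint8))
    return min([(np.hypot(*(ce[i]-guess)),ce[i],st[i]) for i in range(1,n) if st[i,4]>150],key=lambda a:a[0])
P=[]
for im_,c in((np.load("w6.npy"),c1),(im,c2),(np.load("top0.npy"),t)):
    g=np.array(proj(c,[.506,.406,.016])); d=disc(im_,c,g); print(g,d); P.append(d[1])
print(tri(c1,P[0],c2,P[1]),tri(c2,P[1],t,P[2]),[onz(c,*p,.016) for c,p in zip((c1,c2,t),P)])
```

```text
14.025 [0.50659491 0.40605499 0.11876655] 0.06415287287285397
[276.93956824 156.80959798] (np.float64(0.726007338983174), array([276.2141791 , 156.83955224]), array([ 256,  137,   41,   41, 1340], dtype=int32))
[280.30252697 217.84947782] (np.float64(0.9328177857933587), array([279.37606032, 217.74081056]), array([ 253,  193,   53,   51, 2122], dtype=int32))
[118.99316753 240.81849561] (np.float64(6.736197733425865), array([112.36288089, 242.00831025]), array([100, 212,  32,  64, 361], dtype=int32))
(array([0.50528907, 0.40598274, 0.01540797]), np.float64(1.4773472757175862e-05)) (array([0.50440182, 0.41326149, 0.04073172]), np.float64(0.003296165785115893)) [array([0.50529462, 0.40603679, 0.016     ]), array([0.505314  , 0.40615029, 0.016     ]), array([0.50308761, 0.42281659, 0.016     ])]
```

Request:
drive_tool(dp=[[-0.013,0,-0.3],[-0.013,0,-0.6],[-0.013,0,-0.82],[-0.013,0,-0.82],[-0.013,0,-0.82],[-0.013,0,-0.82]], spin=[0,0,0,0,0,0])

```text
clock: 14.82
tcp_pos: [0.5049, 0.4068, 0.0362]
orientation: [2.322, 2.116, 0.005]
wrist_force: [0.2, 0.2, 0.3]
opening: 0.0641
finger_force: 0.0
```

Request:
drive_tool(dp=[[0,0,-0.1],[0,0,-0.19],[0,0,-0.19],[0,0,-0.19]], spin=[0,0,0,0])

```text
clock: 15.32
tcp_pos: [0.5037, 0.4059, 0.0148]
orientation: [2.322, 2.116, -0.001]
wrist_force: [-0.6, 0.3, 0.3]
opening: 0.0641
finger_force: 0.0
```

Request:
drive_tool(dp=[[0,0,0],[0,0,0],[0,0,0],[0,0,0]], spin=[0,0,0,0], hand=0.5)

```text
clock: 15.82
tcp_pos: [0.5043, 0.4064, 0.0159]
orientation: [2.322, 2.116, 0.003]
wrist_force: [-0.1, 0.9, 5.1]
opening: 0.0452
finger_force: 61.7
```

Run:
```python
from h import *
s=ctrl.state(); print(s["tcp_pos"],s["wrist_force"],s["opening"],s["finger_force"]); save("w8",cv2.resize(grab_frame("wrist")[130:400,150:420],(600,600)))
```

```text
[0.50430205 0.4064256  0.01593724] [-0.08790003  0.90423179  5.14417073] 0.04520230030849337 61.709064245224
```

View pics/w8.png

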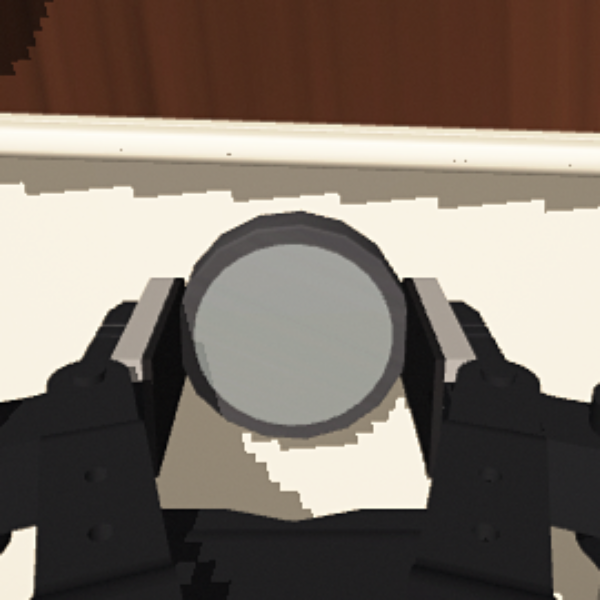

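The filter is held squarely between both pads: the disc is centred at crop (293,325) with pads at 180 and 405. Opening is 45 mm. I'll lift and carry it.

Request:
drive_tool(dp=[[0,0,0.15],[0,0,0.5],[0,0,1.0],[0,0,1.0]], spin=[0,0,0,0])

```text
clock: 16.38
tcp_pos: [0.5064, 0.4081, 0.1209]
orientation: [2.322, 2.115, 0.016]
wrist_force: [0.4, 0.5, -0.6]
opening: 0.0454
finger_force: 61.3
```

Request:
drive_tool(dp=[[0,-0.2,0.3],[0,-0.4,0.6],[0,-0.6,0.9],[0,-0.8,0.9],[0,-1,0.9]], spin=[0.08,0.17,0.26,0.36,0.47])

```text
clock: 17.0
tcp_pos: [0.5033, 0.3051, 0.2049]
orientation: [-1.394, -2.815, 0.001]
wrist_force: [-0.5, -0.0, -1.4]
opening: 0.0453
finger_force: 61.3
```

Request:
drive_tool(dp=[[0,-0.2,0],[0,-0.4,0],[0,-0.6,0],[0,-0.8,0],[0,-1,0]], spin=[0.08,0.17,0.26,0.36,0.463])

```text
clock: 17.62
tcp_pos: [0.503, 0.205, 0.2042]
orientation: [-0.302, -3.125, 0.002]
wrist_force: [-0.8, 0.0, -0.8]
opening: 0.0455
finger_force: 61.3
```

Request:
drive_tool(dp=[[0,-0.3,0],[0,-0.7,0],[0,-1,0]], spin=[0,0,0])

```text
clock: 18.0
tcp_pos: [0.5028, 0.1045, 0.2043]
orientation: [-0.311, -3.124, 0.001]
wrist_force: [0.2, -0.5, -0.2]
opening: 0.0447
finger_force: 61.3
```

Request:
drive_tool(dp=[[0,-0.3,0],[0,-0.7,0],[0,-1,0],[0,-1,0],[0,-1,0]], spin=[0,0,0,0,0])

```text
clock: 18.62
tcp_pos: [0.5033, 0.0063, 0.2046]
orientation: [-0.311, -3.125, -0.001]
wrist_force: [0.1, -0.2, 0.9]
opening: 0.0451
finger_force: 61.3
```

Request:
drive_tool(dp=[[0.03,-0.3,0],[0.07,-0.7,0],[0.1,-1,0]], spin=[0,0,0])

```text
clock: 19.0
tcp_pos: [0.514, -0.0938, 0.2049]
orientation: [-0.308, -3.126, -0.0]
wrist_force: [0.5, -0.3, -0.8]
opening: 0.0453
finger_force: 61.4
```

Request:
drive_tool(dp=[[0,-0.25,0],[0,-0.4,-0.3],[0,-0.4,-0.8],[0,-0.4,-1.0],[0,-0.4,-1.0],[0,-0.4,-1.0]], spin=[0,0,0,0,0,0])

```text
clock: 19.75
tcp_pos: [0.5148, -0.1334, 0.1061]
orientation: [0.309, 3.125, -0.0]
wrist_force: [0.9, -1.1, -0.9]
opening: 0.0451
finger_force: 61.4
```

Run:
```python
from h import *
s=ctrl.state(); im=grab_frame("wrist"); save("w9",im); c=cam("wrist",s); print(s["tcp_pos"],s["wrist_force"],s["opening"])
o=np.array([.5137,-.1335]);a=np.radians(-11.3);u=np.array([np.cos(a),np.sin(a)]);v=np.array([-u[1],u[0]])
for n,X in dict(front_in=(o-u*.032,.05),front_out=(o-u*.037,.05),cross=(o+u*.032,.035),ly=(o+v*.08,.05),ry=(o-v*.08,.05)).items(): print(n,np.round(proj(c,[*X[0],X[1]]),1))
g=im.min(2); sat=im.max(2).astype(int)-g
for x in (170,390): print(x,[(r,int(g[r,x]),int(sat[r,x])) for r in range(0,420,10)])
```

```text
[ 0.51477367 -0.13342154  0.10607039] [ 0.86063053 -1.05726679 -0.88466764] 0.045110172625654976
front_in [282.  185.9]
front_out [282.  177.4]
cross [281.8 274.1]
ly [412.4 237.5]
ry [151.3 237.3]
170 [(0, 39, 64), (10, 38, 59), (20, 41, 66), (30, 44, 76), (40, 43, 71), (50, 45, 71), (60, 48, 75), (70, 50, 83), (80, 40, 67), (90, 46, 78), (100, 48, 79), (110, 43, 73), (120, 47, 78), (130, 49, 78), (140, 46, 73), (150, 46, 76), (160, 46, 76), (170, 165, 24), (180, 249, 5), (190, 114, 14), (200, 219, 18), (210, 220, 17), (220, 220, 17), (230, 223, 16), (240, 107, 15), (250, 108, 14), (260, 105, 14), (270, 16, 2), (280, 110, 16), (290, 103, 15), (300, 107, 15), (310, 24, 2), (320, 24, 1), (330, 32, 2), (340, 29, 3), (350, 31, 1), (360, 32, 2), (370, 23, 2), (380, 21, 3), (390, 23, 1), (400, 19, 2), (410, 21, 2)]
390 [(0, 42, 73), (10, 43, 68), (20, 49, 78), (30, 44, 77), (40, 43, 72), (50, 43, 70), (60, 47, 80), (70, 48, 75), (80, 47, 79), (90, 47, 77), (100, 43, 72), (110, 44, 71), (120, 46, 74), (130, 43, 72), (140, 44, 69), (150, 44, 71), (160, 44, 71), (170, 170, 23), (180, 252, 3), (190, 145, 20), (200, 129, 18), (210, 105, 16), (220, 103, 16), (230, 103, 16), (240, 103, 15), (250, 103, 14), (260, 106, 14), (270, 14, 2), (280, 87, 12), (290, 104, 14), (300, 30, 2), (310, 31, 3), (320, 31, 3), (330, 31, 2), (340, 30, 3), (350, 23, 2), (360, 32, 2), (370, 25, 1), (380, 31, 3), (390, 30, 3), (400, 25, 2), (410, 31, 1)]
```

Request:
drive_tool(dp=[[-0.015,0,-0.3],[-0.015,0,-0.6],[-0.015,0,-0.8],[-0.015,0,-0.8],[-0.015,0,-0.8],[-0.015,0,-0.8]], spin=[0,0,0,0,0,0])

```text
clock: 20.55
tcp_pos: [0.5136, -0.1343, 0.0267]
orientation: [0.31, 3.123, -0.001]
wrist_force: [0.2, 0.4, 0.3]
opening: 0.0454
finger_force: 61.4
```

Request:
drive_tool(dp=[[0,0,-0.03],[0,0,-0.06],[0,0,-0.09],[0,0,-0.1],[0,0,-0.1],[0,0,-0.1]], spin=[0,0,0,0,0,0])

```text
clock: 21.3
tcp_pos: [0.5123, -0.134, 0.0151]
orientation: [0.311, 3.126, -0.0]
wrist_force: [-0.1, -0.0, -0.1]
opening: 0.0452
finger_force: 61.6
```

Request:
drive_tool(dp=[[0,0,-0.005],[0,0,-0.01],[0,0,-0.01],[0,0,-0.01]], spin=[0,0,0,0])

```text
clock: 21.8
tcp_pos: [0.5124, -0.134, 0.0149]
orientation: [0.311, 3.126, -0.0]
wrist_force: [-1.7, 0.6, 6.1]
opening: 0.0455
finger_force: 62.0
```

Request:
drive_tool(dp=[[0,0,0.005],[0,0,0.005],[0,0,0.005],[0,0,0.005]], spin=[0,0,0,0], hand=0.7)

```text
clock: 22.3
tcp_pos: [0.5122, -0.134, 0.0144]
orientation: [-0.311, -3.126, -0.0]
wrist_force: [0.5, 0.4, 0.1]
opening: 0.0596
finger_force: 0.0
```

Request:
drive_tool(dp=[[0,0,0.1],[0,0,0.4],[0,0,0.8],[0,0,1.0],[0,0,1.0]], spin=[0,0,0,0,0])

```text
clock: 22.92
tcp_pos: [0.514, -0.1344, 0.1171]
orientation: [0.31, 3.121, -0.001]
wrist_force: [0.3, -0.6, -1.0]
opening: 0.0596
finger_force: 0.0
```

Request:
drive_tool(dp=[[0,0,0.4],[0,0,0.9],[0,0,0.9],[0,0,0.9]], spin=[0,0,0,0])

```text
clock: 23.42
tcp_pos: [0.5116, -0.1338, 0.2034]
orientation: [-0.311, -3.124, -0.0]
wrist_force: [-0.3, 0.1, -0.2]
opening: 0.0602
finger_force: 0.0
```

Run:
```python
from h import *
s=ctrl.state(); im=grab_frame("wrist"); np.save("w10.npy",im); c=cam("wrist",s); print(s["clock"],s["tcp_pos"],s["wrist_force"],s["opening"])
g=np.array(proj(c,[.5125,-.134,.015])); print("expect",g)
hs=cv2.cvtColor(im,cv2.COLOR_RGB2HSV); n,l,st,ce=cv2.connectedComponentsWithStats(((im.min(2)>90)&(im.max(2)<200)&(hs[:,:,1]<60)).astype(np.uint8))
for i in range(1,n):
    if 400<st[i,4]<6000: print(ce[i].round(1),st[i],onz(c,*ce[i],.015).round(4))
gray=cv2.cvtColor(im,cv2.COLOR_RGB2GRAY); k=cv2.HoughCircles(gray,cv2.HOUGH_GRADIENT,1,20,param1=120,param2=18,minRadius=15,maxRadius=45); print(None if k is None else k[0][:10].round(1).tolist())
s3=np.load("s3.npy"); s4=grab_frame("scene"); t4=grab_frame("top"); np.save("s4.npy",s4); np.save("t4.npy",t4)
d=np.abs(s4.astype(int)-s3).max(2)>40; print("lid/bumper area change",d[155:225,205:262].sum())
t0=np.load("top0.npy"); d=np.abs(t4.astype(int)-t0).max(2)>50
for nm,(r0,r1,q0,q1) in dict(tray=(225,290,130,200),lens=(135,170,185,220),spray=(160,190,398,430),brush=(180,245,420,460),ring=(258,290,414,448)).items(): print(nm,d[r0:r1,q0:q1].sum())
```

```text
23.425 [ 0.51159547 -0.1338032   0.20337034] [-0.34598087  0.09206714 -0.2295524 ] 0.060156572922398975
expect [281.8733701  195.43489835]
[ 30.9 150.2] [   0  114   55   72 1065] [ 0.4207 -0.3642  0.015 ]
[352.9 216.3] [ 288  170  100  136 3264] [ 0.5482 -0.0668  0.015 ]
[276.5 200. ] [253 175  52  43 485] [ 0.5161 -0.1403  0.015 ]
[258.3 263.2] [ 176  237  170   59 1894] [ 0.5801 -0.1732  0.015 ]
[ 43.6 286. ] [  20  262   49   48 1797] [ 0.5605 -0.4088  0.015 ]
[[283.5, 255.5, 19.600000381469727], [232.5, 257.5, 17.700000762939453], [6.5, 157.5, 37.29999923706055], [280.5, 192.5, 21.799999237060547], [336.5, 262.5, 38.79999923706055], [103.5, 386.5, 29.700000762939453], [43.5, 286.5, 25.200000762939453], [53.5, 263.5, 15.399999618530273], [26.5, 155.5, 29.299999237060547], [223.5, 278.5, 22.899999618530273]]
lid/bumper area change 117
tray 19
lens 0
spray 174
brush 849
ring 335
```

The circle fit finds the filter at (280.5,192.5), radius 22 px, which is where it should lie in the bay. I'll move the arm aside and check the rest numerically.

Request:
drive_tool(dp=[[-0.3,0.3,0.3],[-0.6,0.7,0.5],[-1,1,0.5]], spin=[0,0,0])

```text
clock: 23.95
tcp_pos: [0.4122, -0.0329, 0.2549]
orientation: [0.31, 3.125, 0.001]
wrist_force: [-0.5, 0.1, -1.2]
opening: 0.0599
finger_force: 0.0
```

Request:
drive_tool(dp=[[-0.3,0.3,0],[-0.6,0.7,0],[-1,1,0],[-1,1,0],[-1,1,0]], spin=[0,0,0,0,0])

```text
clock: 24.58
tcp_pos: [0.3124, 0.066, 0.2542]
orientation: [-0.31, -3.126, 0.001]
wrist_force: [-0.1, -0.1, -0.6]
opening: 0.0598
finger_force: 0.0
```

Run:
```python
from h import *
s=ctrl.state(); print(s["clock"],s["tcp_pos"],s["wrist_force"])
S=grab_frame("scene"); T=grab_frame("top"); np.save("s5.npy",S); np.save("t5.npy",T)
t=cam("top"); sc=cam("scene"); T0=np.load("top0.npy"); S0=np.load("scene0.npy")
def shift(A,B,r0,r1,q0,q1):
    tpl=cv2.cvtColor(A,6)[r0:r1,q0:q1] if False else cv2.cvtColor(A[r0:r1,q0:q1],cv2.COLOR_RGB2GRAY)
    m=cv2.matchTemplate(cv2.cvtColor(B[r0-10:r1+10,q0-10:q1+10],cv2.COLOR_RGB2GRAY),tpl,cv2.TM_CCOEFF_NORMED); _,v,_,l=cv2.minMaxLoc(m); return l[0]-10,l[1]-10,round(v,3)
for nm,b in dict(tray=(225,290,130,200),lens=(135,170,185,220),spray=(160,190,398,430),brush=(180,245,420,460),ring=(258,290,414,448)).items(): print(nm,shift(T0,T,*b))
for nm,b in dict(spray=(140,190,152,182),ring=(126,148,212,244),brush=(142,162,175,208)).items(): print("scene",nm,shift(S0,S,*b))
# expected bar ends for lid angles
a=np.radians(-11.3);u=np.array([np.cos(a),np.sin(a)]);v=np.array([-u[1],u[0]]);H=np.array([.6115,-.152])
for phi in (1.78,1.83,1.88):
    al=phi+.156; X=H-u*.167*np.cos(al); z=.05+.167*np.sin(al); print(phi,[np.round(proj(c,[*(X+v*e),z]),1).tolist() for c in(t,sc) for e in(.037,-.037)])
save("z",T)
for nm,I,r in(("T",T,range(135,185,4)),):
    for col in (345,355,362): print(col,[(i,int(I[i,col].min()),int(I[i,col].max())) for i in range(140,186,3)])
```

```text
24.575 [0.31240393 0.06599907 0.25419088] [-0.05145117 -0.06968468 -0.61511141]
tray (0, 0, 0.998)
lens (0, 0, 0.999)
spray (1, 0, 0.896)
brush (0, 0, 1.0)
ring (1, 0, 0.308)
scene spray (0, 0, 0.891)
scene ring (9, -10, 0.098)
scene brush (0, 0, 0.673)
1.78 [[336.6, 158.2], [370.5, 164.6], [205.0, 156.8], [190.1, 140.0]]
1.83 [[337.1, 155.0], [370.8, 161.4], [201.9, 159.1], [187.2, 142.2]]
1.88 [[337.5, 152.0], [371.1, 158.4], [198.9, 161.6], [184.3, 144.6]]
345 [(140, 48, 104), (143, 49, 110), (146, 51, 111), (149, 51, 111), (152, 65, 115), (155, 164, 181), (158, 122, 146), (161, 97, 105), (164, 99, 101), (167, 59, 60), (170, 142, 159), (173, 209, 226), (176, 172, 192), (179, 172, 192), (182, 171, 192), (185, 172, 193)]
355 [(140, 50, 113), (143, 82, 122), (146, 104, 123), (149, 59, 109), (152, 50, 112), (155, 98, 129), (158, 170, 187), (161, 79, 112), (164, 101, 104), (167, 76, 81), (170, 45, 67), (173, 190, 214), (176, 185, 207), (179, 173, 192), (182, 171, 192), (185, 170, 191)]
362 [(140, 52, 114), (143, 51, 112), (146, 50, 111), (149, 49, 108), (152, 51, 113), (155, 58, 110), (158, 158, 175), (161, 132, 155), (164, 41, 84), (167, 33, 62), (170, 33, 62), (173, 118, 138), (176, 206, 225), (179, 173, 193), (182, 172, 193), (185, 171, 191)]
```

```bash
python3 -c "
from bench import ctrl
print(ctrl.finish_job())"
```

```text
the job is handed in; nothing more can be done
None
```

The job is handed in at about 25 s: the lid leans on its bumper at about 1.83 rad and stayed there when let go, with contact judged from force rise and geometry, and the filter lies in the front bay. The filter touched down at about 6 N. The other objects appear untouched, though the step ring couldn't be rechecked in the last images. I viewed 12 pictures, two over the limit of 10.

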